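Clear broken porcelain off the prep plate

TASK

A porcelain dish has broken on the raised steel plate. First rescue the two steel balance weights and stand them upright in the round dish; then take the scraper block and sweep all the porcelain chips off the open end of the plate into the rectangular waste tray, and finally stand the scraper upright on its rubber mat again and let go. The chips are sharp, so the gripper and arm must not touch them: move them only with the scraper; leave the bottle, pen jar, tip box and carton as they are.

Things in the scene. Friction and masses are not known exactly. Their poses are not given: they have to be found in the camera images.
- plate: Fixed raised steel plate, 170 (its x) by 240 mm (its y), flat top 45 mm above the bench. Origin on the bench under its centre. A lip 5 mm wide, 8 mm high runs along each long edge (x = +-85 mm), 160 mm clear between; both short ends (y = +-120 mm) are open and overhang the base by 20 mm. Waste tray at one short end, round dish at the other; which is which varies.
- tray: Fixed rectangular grey waste tray, 180 (its x) by 136 mm (its y), 30 mm high, walls and floor 4 mm, open on top. Origin at the centre of its underside, on the bench, 180 mm from the plate's origin along the plate's +y or -y, parallel to the plate; its near wall is under the plate's overhanging end, so what goes off that end falls in.
- dish: Fixed round grey dish for the weights, 120 mm outside and 26 mm high, wall 4 mm, inner floor 4 mm above the bench and about 108 mm across. Origin at the centre of its underside, 180 mm from the plate's origin along the plate's y axis, beyond the other short end from the tray.
- weight_big: Steel balance weight, a cylinder 26 mm in diameter and 36 mm high (50 mm with its knob), about 140 g, standing upright on the steel plate; a narrow neck and a 16 mm knob on top. Origin at the centre of its underside, z up its axis. Anywhere among six places on the plate, at least 50 mm centre to centre from the chips and the other weight.
- weight_small: Steel balance weight, a cylinder 20 mm in diameter and 32 mm high (46 mm with its knob), about 75 g, standing upright on the steel plate; a narrow neck and a 16 mm knob on top. Origin at the centre of its underside, z up its axis. Anywhere among six places on the plate, at least 50 mm centre to centre from the chips and the other weight.
- chip1: One of four flat fragments of white porcelain, five-sided, 36 mm across its corners, 6.5 mm thick, 12 g, lying on the steel plate. Origin at the centre of its underside; its yaw is arbitrary.
- chip2: One of four flat fragments of white porcelain, four-sided, 36 mm across its corners, 6.5 mm thick, 12 g, lying on the steel plate. Origin at the centre of its underside; its yaw is arbitrary.
- chip3: One of four flat fragments of white porcelain, three-sided, 33 mm across its corners, 6.5 mm thick, 12 g, lying on the steel plate. Origin at the centre of its underside; its yaw is arbitrary.
- chip4: One of four flat fragments of white porcelain, six-sided, 32 mm across its corners, 6.5 mm thick, 12 g, lying on the steel plate. Origin at the centre of its underside; its yaw is arbitrary.
- scraper: Loose scraper block standing on the mat, about 220 g: grey foot 30 (its x) by 100 mm (its y), 24 mm high, flat underside; on it a wooden grip 22 (x) by 80 mm (y), from 24 to 78 mm above the underside. Origin at the centre of the underside. Sweep along its x axis, a 100 mm face of the foot leading. Symmetric under a half turn.
- mat: Fixed black rubber mat, 90 mm (its x) by 130 mm (its y), 4 mm thick, on which the scraper stands. Origin at the centre of its underside, on the bench.
- bottle: Bystander: loose glass reagent bottle, 64 mm in diameter, 120 mm high. Origin at the centre of its underside.
- pen_jar: Bystander: loose clear jar of pens, 74 mm in diameter, 90 mm high (pens to 145 mm). Origin at the centre of its underside.
- tip_box: Bystander: loose pipette tip box, 122 x 87 x 45 mm. Origin at the centre of its underside.
- carton: Bystander: loose cardboard carton, 130 x 130 x 50 mm. Origin at the centre of its underside.

How it is judged (in metres and radians):
On the way, in this order (a step that is already met when the one before it is completed fails the run):
1. both weights stand upright in the round dish, released, with the chips not yet swept away (horizontal distance between each of weight_big, weight_small and dish below 0.048 m and height (world z) of each of weight_big, weight_small below 0.012 m and angle between each of weight_big, weight_small's own z axis and vertical below 0.15 rad and contact force between the fingers and weight_big below 0.1 N and contact force between the fingers and weight_small below 0.1 N), for 0.2 s.
2. all four chips lie in the waste tray (x of chip1 in the frame of tray between -0.088 and 0.088 m and y of chip1 in the frame of tray between -0.066 and 0.066 m and z of each of chip1, chip2, chip3, chip4 in the frame of tray below 0.034 m and x of chip2 in the frame of tray between -0.088 and 0.088 m and y of chip2 in the frame of tray between -0.066 and 0.066 m and x of chip3 in the frame of tray between -0.088 and 0.088 m and y of chip3 in the frame of tray between -0.066 and 0.066 m and x of chip4 in the frame of tray between -0.088 and 0.088 m and y of chip4 in the frame of tray between -0.066 and 0.066 m), for 0.2 s.
At the end, for the whole second after the job is handed in: Both weights stand upright (within 0.15 rad) on the floor of the round dish; all four chips lie inside the waste tray, below its rim; the scraper stands upright (within 0.1 rad) on the mat, its centre over the mat; all is released and at rest (all of step 1 and all of step 2 and x of scraper in the frame of mat between -0.045 and 0.045 m and y of scraper in the frame of mat between -0.065 and 0.065 m and angle between scraper's own z axis and vertical below 0.1 rad and z of scraper in the frame of mat below 0.008 m and linear speed of each of weight_big, weight_small, chip1, chip2, chip3, chip4, scraper below 0.02 m/s); the robot touches nothing.
It fails at once if the gripper or arm touches a porcelain chip (contact force between any of the fingers, the arm and chip1 above 0.3 N or contact force between any of the fingers, the arm and chip2 above 0.3 N or contact force between any of the fingers, the arm and chip3 above 0.3 N or contact force between any of the fingers, the arm and chip4 above 0.3 N).
It fails at once if a weight is pushed against a porcelain chip (contact force between any of weight_big, weight_small and chip1 above 0.3 N or contact force between any of weight_big, weight_small and chip2 above 0.3 N or contact force between any of weight_big, weight_small and chip3 above 0.3 N or contact force between any of weight_big, weight_small and chip4 above 0.3 N).
It fails at once if a bystander (bottle, pen jar, tip box, carton) is moved by more than 15 mm or tipped (distance of any of bottle, pen_jar, tip_box, carton from where it was at the start of the episode above 0.015 m or angle between any of bottle, pen_jar, tip_box, carton's own z axis and vertical above 0.3 rad).
It also fails if it takes over 72 s, if anything falls off the work surface, if the arm or the gripper's body presses on something with over 40 N, if the wrist force passes 120 N, or if a joint passes its speed limit or range.

ROBOT

A 6-joint arm with a two-finger parallel gripper is mounted at the origin on the work surface. World frame = base frame: x ahead of the robot, y to its left, z up, the work surface at z = 0. Lengths are in m, angles in degrees, forces in N, time in s.
With the tool pointing down it reaches from about 0.35 to 0.875 m from the base axis. Payload 4.2 kg.
Tool frame: the origin (TCP) lies midway between the tips of the shut fingers; the grasp point (between the pads) lies 19 mm behind it; z points along the fingers, y is the line along which they close (so a half turn about z gives the same grasp; the last joint's range is limited). The gripper opens to 87 mm and grips with 3 to 60 N. Pads are 19 mm wide; open, the fingers measure 117 mm over their backs; the gripper's body (75 mm by 190 mm) begins 51 mm behind the grasp point.
Start: joints at [89.301, 22.042, 0.453, 0, -68.411, -14.817], TCP at [0.167, 0.602, 0.223] pointing down, gripper open.
Joint ranges: [-179.83, 179.83], [-69.29, 118.12], [-61.27, 80.66], [-181.25, 117.63], [-171.15, -9.14], [-177.46, 177.46]. Speed limits (degrees/s): [159.86, 159.86, 180, 180, 180, 180].

INTERFACE

Orientations are given as a 3x3 rotation matrix whose columns are the frame's x, y, z axes.
In Python, from station import sense, capture, finish_job, silhouettes, landmark_of gives the robot as it stands.
- The arm moves only by the tool step_arm, never from a script. Its arguments are lists of equal length, an entry for each row: "linear": the shift along the tool's x, y, z in mm, a list of three; "delta_rot": the turn, a rotation vector about the tool's x, y, z in rad, a list of three; "grip": the finger opening in mm, from 0 to 87. A call has 1 to 10 rows; each row shifts and turns the commanded pose from where the row before left it, along the tool's axes as they then stand; what a row does not reach is not made up. A row lasts 1/8 s, in which the tool goes at most 62.5 mm and 10.7 degrees, less where a joint would pass 70% of its speed; a pose out of reach is approached as far as the arm can. A call with a gripper value outside its range is refused whole. The fingers move at their own pace and stop on an object; the grip force is fixed at half the most. Time passes only in rows, so rows that do not move let the fingers close. It gives the time, the measured TCP pose, the force, the opening and the grip force at its end, in the units of the state.
- sense(): the state, without advancing time (a new reading comes with each control period).
- capture(name): name is "scene" or "top" or "wrist"; returns a dict with "img" (420x560x3 uint8, red, green, blue), "fx", "fy", "cx", "cy" (pixels), "world_to_cam" (4x4, takes a point from world to camera coordinates); the wrist camera has in their place "mount" (4x4, takes a point from camera to tool coordinates, whose origin is the TCP and whose axes are the flange's). Camera axes: x right, y up, looking along -z (the intrinsics and any distortion apply to the point x, -y, -z); pixel columns grow to the right and rows downward; lengths in m; the calibration is good to about 2 mm. A picture is of the moment at which its call begins: read the wrist's pose just before it. There is no depth.
- finish_job(): hands the job in; it is judged then, once.
Trained networks look in the newest picture that a camera, given by its name, has taken for a name from the list of things; names that differ only in an ending like _2 or _b are one class to them, and where a whole thing is asked for, a point or a joint stands for the part that bears it (a point fixed in the world has none). Each returns a list of dicts, best first, with "score" (0 to 1); they miss things now and then, are a little off and sometimes report something else, mostly with a low value. They report only what shows in the picture. A call takes as long as a camera call.
- silhouettes(camera, label): "mask" (420x560 bool, what is visible of it) and "point" ([column, row] in pixels, amid what is visible of it).
- landmark_of(camera, label): "point" ([column, row] in pixels: a listed point, or the origin of a listed thing).
The state is a dict: "time_s": time; "joints": joint angles; "joint_velocities": joint speeds; "effort": joint torques, N m; "tcp_pos": TCP position; "ee_rot": TCP orientation; "wrist_force": force on the tool from outside, world axes, zero at the start; "moment": the same for the moment, N m; "gripper_width": opening from 0.0 (shut) to 1.0 (fully open); "gripper_force": force on a finger pad.
Only numpy, scipy, OpenCV 4.12 (cv2) and the standard library are available. Lean on these libraries where they do the work, as an engineer would, in place of code of your own. Each camera call takes 0.05 s, during which the arm holds its last target. There are 200 camera calls.

## Working session

There is one attempt and no reset: what is moved stays moved. The work goes in short steps, Python scripts to look and compute and a tool call to move; the robot and the scene stay as the last step left them, time stands still between calls to the robot, and variables do not carry over. Pictures are saved under pics/ and viewed, at most 10 in all, crops included, and the job is handed in when it is done.

Besides the shell and the picture viewer there is one more tool, called after "Request:" by a JSON object that holds its "fn" and its "kwargs". step_arm: Moves the arm, as the interface text tells. Its arguments: {"type":"object","properties":{"linear":{"type":"array"},"delta_rot":{"type":"array"},"grip":{"type":"array"}},"required":["linear","delta_rot","grip"]}

```bash
mkdir -p pics; cat > h.py <<'E'
import numpy as np, cv2
from station import sense, capture, finish_job, silhouettes, landmark_of
def ray(c,px):
    M=np.array(c["world_to_cam"]);R=M[:3,:3];t=M[:3,3]
    d=np.array([(px[0]-c["cx"])/c["fx"],-(px[1]-c["cy"])/c["fy"],-1.])
    return -R.T@t, R.T@d
def onz(c,px,z):
    o,d=ray(c,px);return o+d*(z-o[2])/d[2]
def save(c,n): cv2.imwrite("pics/"+n+".png",c["img"][:,:,::-1])
E
python3 - <<'E'
from h import *
for cam in ["top","scene"]:
    c=capture(cam);save(c,cam+"0");print(cam,[k for k in c if k!="img"],np.round(ray(c,(280,210))[0],3))
    Z=dict(plate=.0,tray=0,dish=0,weight_big=.045,weight_small=.045,chip1=.045,chip2=.045,chip3=.045,chip4=.045,scraper=.004,mat=0,bottle=0,pen_jar=0,tip_box=0,carton=0)
    for n,z in Z.items():
        for r in landmark_of(cam,n)[:2]:
            print(n,round(r["score"],2),np.round(r["point"]),np.round(onz(c,r["point"],z),3))
s=sense();print(s["time_s"],s["tcp_pos"],s["ee_rot"])
E
```

```text
top ['fx', 'fy', 'cx', 'cy', 'world_to_cam'] [0.339 0.092 1.382]
plate 0.57 [284. 234.] [0.555 0.079 0.   ]
tray 0.89 [347. 236.] [ 0.531 -0.089  0.   ]
dish 0.92 [213. 240.] [0.556 0.269 0.   ]
weight_big 0.65 [279. 220.] [0.585 0.089 0.045]
weight_small 0.46 [303. 217.] [0.586 0.025 0.045]
chip1 0.59 [279. 250.] [0.506 0.097 0.045]
chip1 0.55 [310. 244.] [0.514 0.016 0.045]
chip2 0.59 [279. 250.] [0.506 0.097 0.045]
chip2 0.55 [310. 244.] [0.514 0.016 0.045]
chip3 0.59 [279. 250.] [0.506 0.097 0.045]
chip3 0.55 [310. 244.] [0.514 0.016 0.045]
chip4 0.59 [279. 250.] [0.506 0.097 0.045]
chip4 0.55 [310. 244.] [0.514 0.016 0.045]
scraper 0.72 [447. 252.] [ 0.459 -0.346  0.004]
mat 0.7 [450. 245.] [ 0.479 -0.359  0.   ]
bottle 0.94 [324. 153.] [ 0.766 -0.056  0.   ]
bottle 0.2 [276. 223.] [0.585 0.098 0.   ]
pen_jar 0.58 [399. 157.] [ 0.735 -0.259  0.   ]
pen_jar 0.25 [445. 250.] [ 0.467 -0.344  0.   ]
tip_box 0.59 [265. 156.] [0.774 0.108 0.   ]
tip_box 0.33 [256. 218.] [0.604 0.148 0.   ]
carton 0.77 [124. 245.] [0.568 0.506 0.   ]
carton 0.38 [282. 235.] [0.552 0.085 0.   ]
scene ['
[... 447 characters left out ...]
.599 0.145 0.045]
chip2 0.49 [259. 189.] [0.502 0.096 0.045]
chip3 0.63 [298. 204.] [0.599 0.145 0.045]
chip3 0.49 [259. 189.] [0.502 0.096 0.045]
chip4 0.63 [298. 204.] [0.599 0.145 0.045]
chip4 0.49 [259. 189.] [0.502 0.096 0.045]
scraper 0.86 [ 92. 276.] [ 0.471 -0.352  0.004]
mat 0.6 [ 96. 278.] [ 0.478 -0.347  0.   ]
bottle 0.77 [272. 300.] [ 0.761 -0.05   0.   ]
pen_jar 0.98 [181. 340.] [ 0.728 -0.262  0.   ]
tip_box 0.63 [325. 267.] [0.762 0.103 0.   ]
carton 0.81 [394. 152.] [0.575 0.509 0.   ]
1.6 [0.16716691 0.60220795 0.22256179] [[ 9.63550013e-01 -2.67528265e-01 -7.47184872e-06]
 [-2.67528265e-01 -9.63550013e-01  1.31673319e-06]
 [-7.55176328e-06  7.30192442e-07 -1.00000000e+00]]
```

```bash
python3 - <<'E'
import cv2,numpy as np
a=cv2.imread("pics/top0.png")[130:310,180:480];b=cv2.imread("pics/scene0.png")[140:320,60:360]
cv2.imwrite("pics/c0.png",np.vstack([cv2.resize(a,(500,300),interpolation=2),cv2.resize(b,(500,300),interpolation=2)]))
E
```

```text
(no output)
```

View pics/c0.png

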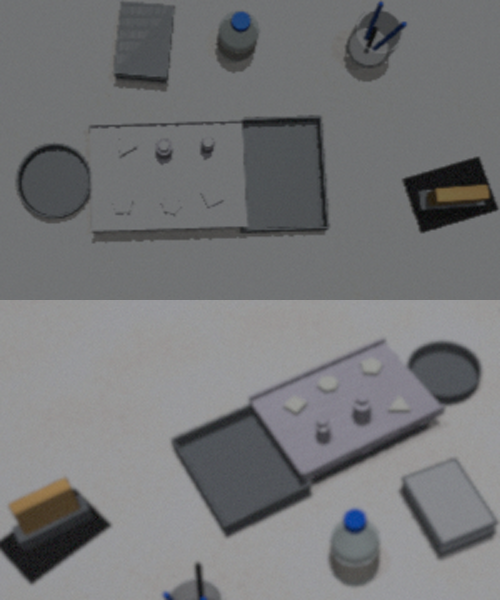

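```bash
python3 - <<'E'
from h import *
c=capture("top");s=sense()
def rect(n,z):
    r=silhouettes("top",n)
    if not r: print(n,"none");return
    r=r[0];k=cv2.findContours(r["mask"].astype(np.uint8),0,1)[0];k=max(k,key=cv2.contourArea)[:,0]
    P=np.array([onz(c,p,z)[:2] for p in k],np.float32)*1000
    m=cv2.minAreaRect(P);print(n,round(r["score"],2),np.round(m[0],1),np.round(m[1],1),round(m[2],2))
rect("plate",.05);rect("tray",.03);rect("mat",.004);rect("scraper",.082);rect("dish",.026);rect("carton",.05)
M=s["ee_rot"];print(np.array(M).round(3))
E
```

```text
plate 0.83 [546.3  89.3] [238.4 171.7] 85.72
tray 0.73 [558.3 268.3] [113.2 116.3] 84.08
mat 0.73 [ 476.  -354.4] [ 93.3 132.8] 10.73
scraper 0.93 [ 461.6 -333.2] [106.9  32.6] 87.91
dish 0.89 [559.1 270.1] [116.2 116.6] 84.08
carton 0.6 [574.  494.1] [143.3 136.6] 81.2
[[ 0.964 -0.268  0.   ]
 [-0.268 -0.964  0.   ]
 [ 0.    -0.    -1.   ]]
```

Request:
{"fn": "step_arm", "kwargs": {"linear": [[46,34.5,0],[46,34.5,0],[46,34.5,0],[46,34.5,0],[46,34.5,0],[46,34.5,0],[46,34.5,0],[46,34.5,0],[46,34.5,0],[46,34.5,0]], "delta_rot": [[0,0,0],[0,0,0],[0,0,0],[0,0,0],[0,0,0],[0,0,0],[0,0,0],[0,0,0],[0,0,0],[0,0,0]], "grip": [50,50,50,50,50,50,50,50,50,50]}}

```text
time_s: 3.2
tcp_pos: [0.5192, 0.1452, 0.2229]
ee_rot: [[0.964, -0.267, 0.001], [-0.267, -0.964, 0.0], [0.001, -0.001, -1.0]]
wrist_force: [0.5, 0.9, 1.0]
gripper_width: 0.575
gripper_force: 0.0
```

Request:
{"fn": "step_arm", "kwargs": {"linear": [[46,34.5,0],[46,34.5,0],[0,0,0],[0,0,0],[0,0,0],[0,0,0],[0,0,0],[0,0,0],[0,0,0],[0,0,0]], "delta_rot": [[0,0,0],[0,0,0],[0,0,0.172],[0,0,0.172],[0,0,0.172],[0,0,0.172],[0,0,0.172],[0,0,0.172],[0,0,0.172],[0,0,0.171]], "grip": [50,50,50,50,50,50,50,50,50,50]}}

```text
time_s: 4.45
tcp_pos: [0.5883, 0.0556, 0.2226]
ee_rot: [[-0.081, -0.997, 0.0], [-0.997, 0.081, 0.0], [-0.0, -0.0, -1.0]]
wrist_force: [-0.4, -0.8, 0.1]
gripper_width: 0.575
gripper_force: 0.0
```

```bash
cat >> h.py <<'E'
def wrist():
    s=sense();c=capture("wrist")
    T=np.eye(4);T[:3,:3]=s["ee_rot"];T[:3,3]=s["tcp_pos"]
    c["world_to_cam"]=np.linalg.inv(T@np.array(c["mount"]));return c,s
def totool(s,p): return np.round(1000*np.array(s["ee_rot"]).T@(np.array(p)-s["tcp_pos"]),1)
E
python3 - <<'E'
from h import *
c,s=wrist();save(c,"w1")
for n,z in [("weight_big",.045),("weight_small",.045),("plate",0),("chip1",.045),("chip3",.045)]:
    for r in landmark_of("wrist",n)[:4]:
        print(n,round(r["score"],2),np.round(r["point"]),np.round(onz(c,r["point"],z),3))
for n,z in [("weight_big",.09),("weight_small",.086)]:
    for r in silhouettes("wrist",n)[:2]: print(n,round(r["score"],2),np.round(r["point"]),np.round(onz(c,r["point"],.068),3),r["mask"].sum())
E
```

```text
weight_big 0.96 [281. 217.] [0.586 0.09  0.045]
weight_small 0.81 [278. 148.] [0.584 0.022 0.045]
plate 0.68 [315. 201.] [ 0.548  0.09  -0.   ]
chip1 0.97 [273. 267.] [0.598 0.144 0.045]
chip1 0.96 [365. 206.] [0.503 0.086 0.045]
chip1 0.74 [358. 146.] [0.509 0.026 0.045]
chip1 0.53 [358. 279.] [0.511 0.165 0.045]
chip3 0.97 [273. 267.] [0.598 0.144 0.045]
chip3 0.96 [365. 206.] [0.503 0.086 0.045]
chip3 0.74 [358. 146.] [0.509 0.026 0.045]
chip3 0.53 [358. 279.] [0.511 0.165 0.045]
weight_big 0.87 [282. 222.] [0.585 0.088 0.068] 832
weight_small 0.69 [281. 156.] [0.582 0.027 0.068] 467
weight_small 0.24 [368. 208.] [0.506 0.081 0.068] 766
```

View pics/w1.png

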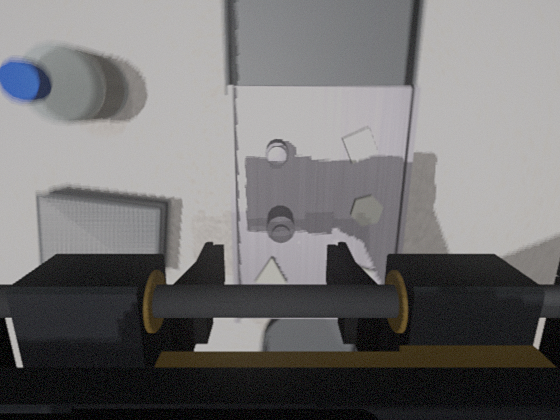

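Request:
{"fn": "step_arm", "kwargs": {"linear": [[32,1.5,0],[0,0,50],[0,0,50],[0,0,45],[0,0,21],[0,0,0],[0,0,0],[0,0,0],[0,0,0]], "delta_rot": [[0,0,0],[0,0,0],[0,0,0],[0,0,0],[0,0,0],[0,0,0],[0,0,0],[0,0,0],[0,0,0]], "grip": [46,46,46,46,46,46,10,10,10]}}

```text
time_s: 5.98
tcp_pos: [0.585, 0.024, 0.0577]
ee_rot: [[-0.075, -0.997, 0.002], [-0.997, 0.075, 0.001], [-0.001, -0.002, -1.0]]
wrist_force: [-0.7, -1.0, -1.1]
gripper_width: 0.271
gripper_force: 0.0
```

Request:
{"fn": "step_arm", "kwargs": {"linear": [[0,0,0],[0,0,0],[0,0,-30],[0,0,-50],[-32,8,-10],[-58,9,0],[-58,9,0],[-58,9,0],[-57.5,8.5,0],[0,0,0]], "delta_rot": [[0,0,0],[0,0,0],[0,0,0],[0,0,0],[0,0,0],[0,0,0],[0,0,0],[0,0,0],[0,0,0],[0,0,0]], "grip": [10,10,10,10,10,10,10,10,10,10]}}

```text
time_s: 7.22
tcp_pos: [0.56, 0.2936, 0.1456]
ee_rot: [[-0.07, -0.998, -0.0], [-0.998, 0.07, 0.0], [-0.0, 0.0, -1.0]]
wrist_force: [0.2, -0.9, -1.2]
gripper_width: 0.215
gripper_force: 30.0
```

Request:
{"fn": "step_arm", "kwargs": {"linear": [[3,0,50],[0,0,40],[0,0,30],[0,0,9],[0,0,0],[0,0,0],[0,0,0],[0,0,0]], "delta_rot": [[0,0,0],[0,0,0],[0,0,0],[0,0,0],[0,0,0],[0,0,0],[0,0,0],[0,0,0]], "grip": [10,10,10,10,10,10,36,36]}}

```text
time_s: 8.22
tcp_pos: [0.5608, 0.287, 0.0181]
ee_rot: [[-0.075, -0.997, 0.001], [-0.997, 0.075, 0.001], [-0.001, -0.001, -1.0]]
wrist_force: [-0.4, 0.5, -0.4]
gripper_width: 0.36
gripper_force: 0.0
```

Request:
{"fn": "step_arm", "kwargs": {"linear": [[0,0,0],[0,0,-40],[0,0,-50],[10,-2,-40],[55,-11,0],[55,-11,0],[55,-11,0],[22,-4,40],[0,0,40],[0,0,12]], "delta_rot": [[0,0,0],[0,0,0],[0,0,0],[0,0,0],[0,0,0],[0,0,0],[0,0,0],[0,0,0],[0,0,0],[0,0,0]], "grip": [36,36,40,50,50,50,50,50,50,50]}}

```text
time_s: 9.48
tcp_pos: [0.5831, 0.0865, 0.0533]
ee_rot: [[-0.076, -0.997, -0.004], [-0.997, 0.076, -0.002], [0.002, 0.004, -1.0]]
wrist_force: [-0.6, 0.3, 0.5]
gripper_width: 0.578
gripper_force: 0.0
```

Request:
{"fn": "step_arm", "kwargs": {"linear": [[0,0,0]], "delta_rot": [[0,0,0]], "grip": [50]}}

```text
time_s: 9.6
tcp_pos: [0.5848, 0.0877, 0.0554]
ee_rot: [[-0.074, -0.997, -0.001], [-0.997, 0.074, -0.001], [0.001, 0.001, -1.0]]
wrist_force: [-0.0, -1.0, 0.3]
gripper_width: 0.572
gripper_force: 0.0
```

Request:
{"fn": "step_arm", "kwargs": {"linear": [[0,0,0],[0,0,0],[0,0,0],[0,0,0],[0,0,-40],[0,0,-50],[-50,12,0],[-55,13,0],[-50,13,0],[0,0,0]], "delta_rot": [[0,0,0],[0,0,0],[0,0,0],[0,0,0],[0,0,0],[0,0,0],[0,0,0],[0,0,0],[0,0,0],[0,0,0]], "grip": [10,10,10,10,10,10,10,10,10,10]}}

```text
time_s: 10.85
tcp_pos: [0.5575, 0.248, 0.1451]
ee_rot: [[-0.07, -0.998, -0.0], [-0.998, 0.07, 0.0], [-0.0, 0.0, -1.0]]
wrist_force: [-0.7, -1.0, -0.8]
gripper_width: 0.291
gripper_force: 30.0
```

Request:
{"fn": "step_arm", "kwargs": {"linear": [[2,0,50],[0,0,40],[0,0,30],[0,0,8.5],[0,0,0],[0,0,0],[0,0,0],[0,0,0],[0,0,0]], "delta_rot": [[0,0,0],[0,0,0],[0,0,0],[0,0,0],[0,0,0],[0,0,0],[0,0,0],[0,0,0],[0,0,0]], "grip": [10,10,10,10,10,10,44,44,44]}}

```text
time_s: 11.98
tcp_pos: [0.5585, 0.2431, 0.0174]
ee_rot: [[-0.075, -0.997, 0.001], [-0.997, 0.075, 0.0], [-0.0, -0.001, -1.0]]
wrist_force: [0.2, 0.0, 0.6]
gripper_width: 0.482
gripper_force: 0.0
```

Request:
{"fn": "step_arm", "kwargs": {"linear": [[0,0,-40],[0,0,-60],[0,0,-60],[40,0,-40],[60,0,0],[60,0,0],[60,0,0],[60,0,0],[60,0,0],[60,0,0]], "delta_rot": [[0,0,0],[0,0,0],[0,0,0],[0,0,0],[0,0,0],[0,0,0],[0,0,0],[0,0,0],[0,0,0],[0,0,0]], "grip": [44,44,44,50,50,50,50,50,50,50]}}

```text
time_s: 13.22
tcp_pos: [0.5279, -0.1577, 0.2174]
ee_rot: [[-0.074, -0.997, 0.001], [-0.997, 0.074, -0.0], [-0.0, -0.001, -1.0]]
wrist_force: [1.1, -0.0, -0.7]
gripper_width: 0.578
gripper_force: 0.0
```

```bash
python3 - <<'E'
from h import *
c=capture("top");s=sense();print(s["time_s"],s["tcp_pos"],np.round(s["joints"],1))
a=c["img"][130:310,180:480,::-1];b=capture("scene")["img"][140:320,60:360,::-1]
cv2.imwrite("pics/c1.png",cv2.convertScaleAbs(np.vstack([cv2.resize(a,(500,300),interpolation=2),cv2.resize(b,(500,300),interpolation=2)]),alpha=1.6))
E
```

```text
13.275 [ 0.52673713 -0.16320382  0.21724864] [ -0.3  15.1 -10.5   0.1 -64.4  -4.3]
```

View pics/c1.png

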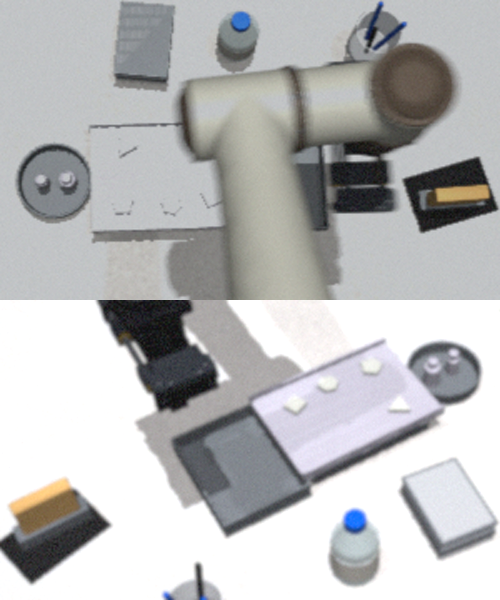

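Request:
{"fn": "step_arm", "kwargs": {"linear": [[55,27,0],[55,27,0],[0,0,0]], "delta_rot": [[0,0,0],[0,0,0],[0,0,0]], "grip": [60,60,60]}}

```text
time_s: 13.7
tcp_pos: [0.4642, -0.2637, 0.2171]
ee_rot: [[-0.08, -0.997, -0.0], [-0.997, 0.08, 0.0], [-0.0, 0.0, -1.0]]
wrist_force: [0.9, 0.6, 0.7]
gripper_width: 0.68
gripper_force: 0.0
```

```bash
python3 - <<'E'
from h import *
c,s=wrist();save(c,"w2");print(s["tcp_pos"])
for n,z in [("scraper",.004),("mat",0)]:
    for r in landmark_of("wrist",n)[:2]:
        print(n,round(r["score"],2),np.round(r["point"]),np.round(onz(c,r["point"],z),3))
h=cv2.cvtColor(c["img"],cv2.COLOR_RGB2HSV);o=((h[:,:,0]>5)&(h[:,:,0]<25)&(h[:,:,1]>90)&(h[:,:,2]>110)).astype(np.uint8)
o[280:]=0
k=max(cv2.findContours(o,0,1)[0],key=cv2.contourArea)
print(cv2.minAreaRect(k))
P=np.array([onz(c,p,.082)[:2] for p in k[:,0]],np.float32)*1000;print(cv2.minAreaRect(P))
E
```

```text
[ 0.46423835 -0.26370728  0.2171434 ]
mat 0.66 [256.  84.] [ 0.476 -0.357  0.   ]
((260.5946044921875, 87.56756591796875), (104.56232452392578, 27.809125900268555), 86.24827575683594)
((469.76470947265625, -349.0128173828125), (78.2519760131836, 21.306299209594727), 88.12643432617188)
```

View pics/w2.png

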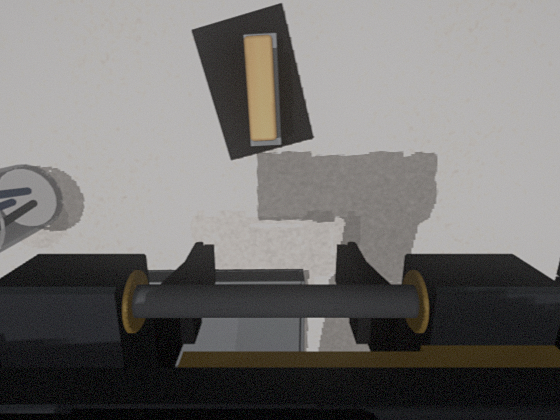

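Request:
{"fn": "step_arm", "kwargs": {"linear": [[42,-6,0],[42.6,-6.4,0],[0,0,50],[0,0,50],[0,0,50],[0,0,33],[0,0,0],[0,0,0],[0,0,0],[0,0,0]], "delta_rot": [[0,0,0],[0,0,-0.047],[0,0,0],[0,0,0],[0,0,0],[0,0,0],[0,0,0],[0,0,0],[0,0,0],[0,0,0]], "grip": [60,60,60,60,60,60,60,10,10,10]}}

```text
time_s: 15.1
tcp_pos: [0.4731, -0.3471, 0.0356]
ee_rot: [[-0.028, -1.0, 0.003], [-1.0, 0.028, -0.001], [0.001, -0.003, -1.0]]
wrist_force: [-0.5, -0.1, -0.0]
gripper_width: 0.434
gripper_force: 0.0
```

Request:
{"fn": "step_arm", "kwargs": {"linear": [[0,0,0],[0,0,0],[0,0,0]], "delta_rot": [[0,0,0],[0,0,0],[0,0,0]], "grip": [10,10,10]}}

```text
time_s: 15.48
tcp_pos: [0.4714, -0.3468, 0.0344]
ee_rot: [[-0.028, -1.0, -0.002], [-1.0, 0.028, 0.0], [-0.0, 0.002, -1.0]]
wrist_force: [-2.7, 1.1, 5.8]
gripper_width: 0.252
gripper_force: 30.0
```

Request:
{"fn": "step_arm", "kwargs": {"linear": [[0,0,-25],[0,0,-50],[0,0,-50],[-54,-4,0],[-55,-4.5,0],[-55,-4.5,0],[-55,-4.5,0],[-55,-4.5,0],[-55,-4.5,0],[-55,-4.5,0]], "delta_rot": [[0,0,0],[0,0,0],[0,0,0],[0,0,0],[0,0,0],[0,0,0],[0,0,0],[0,0,0],[0,0,0],[0,0,0]], "grip": [10,10,10,10,10,10,10,10,10,10]}}

```text
time_s: 16.73
tcp_pos: [0.5139, 0.0382, 0.1584]
ee_rot: [[-0.028, -1.0, 0.0], [-1.0, 0.028, 0.001], [-0.001, -0.0, -1.0]]
wrist_force: [0.6, 0.3, -2.9]
gripper_width: 0.252
gripper_force: 30.0
```

Request:
{"fn": "step_arm", "kwargs": {"linear": [[-54,-4.5,0],[-54,-4,0],[-54,-4,0],[0,0,0],[0,0,0],[0,0,0],[0,0,0],[0,0,0],[0,0,0],[0,0,0]], "delta_rot": [[0,0,0],[0,0,0],[0,0,0],[0,0,-0.17],[0,0,-0.17],[0,0,-0.17],[0,0,-0.17],[0,0,-0.17],[0,0,-0.17],[0,0,-0.17]], "grip": [10,10,10,10,10,10,10,10,10,10]}}

```text
time_s: 17.98
tcp_pos: [0.5307, 0.1979, 0.1579]
ee_rot: [[0.92, -0.393, -0.001], [-0.393, -0.92, 0.0], [-0.001, 0.0, -1.0]]
wrist_force: [0.3, -0.9, -3.3]
gripper_width: 0.253
gripper_force: 30.0
```

Request:
{"fn": "step_arm", "kwargs": {"linear": [[0,0,0],[0,0,0],[0,0,0],[0,0,0]], "delta_rot": [[0,0,-0.17],[0,0,-0.164],[0,0,0],[0,0,0]], "grip": [10,10,10,10]}}

```text
time_s: 18.48
tcp_pos: [0.5308, 0.1977, 0.1585]
ee_rot: [[0.997, -0.077, -0.001], [-0.077, -0.997, -0.0], [-0.001, 0.0, -1.0]]
wrist_force: [0.0, 0.1, -3.5]
gripper_width: 0.252
gripper_force: 30.0
```

```bash
python3 - <<'E'
from h import *
s=sense();R=np.array(s["ee_rot"]);print(s["time_s"],s["tcp_pos"],np.degrees(np.arctan2(R[1,0],R[0,0])),s["gripper_width"],R[2],s["joints"])
print(totool(s,[.5302,.1981,.0765]))
for cam in("scene",):
    c=capture(cam)
    for n in("plate","tray","dish","chip1"):
        for r in landmark_of(cam,n)[:4]: print(n,round(r["score"],2),np.round(onz(c,r["point"],.045 if n[0]=="c" else 0),3))
a=cv2.resize(c["img"][60:320,60:400,::-1],(784,600),interpolation=2);cv2.imwrite("pics/c2.png",cv2.convertScaleAbs(a,alpha=1.4))
E
```

```text
18.475 [0.53083919 0.19772726 0.15851762] -4.427817085174621 0.25212107036660036 [-5.39033942e-04  5.97889360e-05 -9.99999853e-01] [ 3.68048604e+01  1.95233533e+01 -1.31958178e+01 -2.11274482e-02
 -5.73063148e+01  4.87787393e+01]
[-0.6 -0.3 82. ]
plate 0.68 [0.554 0.09  0.   ]
tray 0.72 [ 0.538 -0.103  0.   ]
tray 0.6 [0.474 0.035 0.   ]
dish 0.85 [0.565 0.267 0.   ]
dish 0.62 [ 0.532 -0.093  0.   ]
dish 0.15 [ 0.473 -0.351  0.   ]
chip1 0.62 [0.509 0.018 0.045]
chip1 0.54 [0.511 0.168 0.045]
chip1 0.47 [0.493 0.099 0.045]
chip1 0.41 [0.606 0.153 0.045]
```

View pics/c2.png

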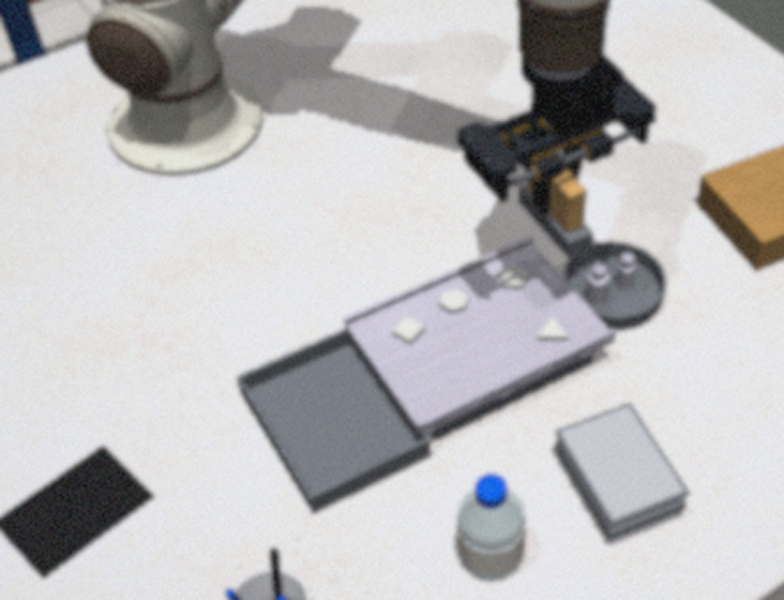

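Request:
{"fn": "step_arm", "kwargs": {"linear": [[0,-4.3,40],[0,0,30],[0,0,12],[0,0,0]], "delta_rot": [[0,0,0.0],[0,0,0],[0,0,0],[0,0,0]], "grip": [10,10,10,10]}}

```text
time_s: 19.23
tcp_pos: [0.5317, 0.2022, 0.0772]
ee_rot: [[0.997, -0.075, 0.001], [-0.075, -0.997, -0.0], [0.001, 0.0, -1.0]]
wrist_force: [0.6, 0.0, -2.1]
gripper_width: 0.249
gripper_force: 30.0
```

Request:
{"fn": "step_arm", "kwargs": {"linear": [[0,5,1],[0,15,0],[0,20,0],[0,20,0],[0,20,0],[0,20,0],[0,20,0],[0,20,0],[0,20,0],[0,20,0]], "delta_rot": [[0,0,0],[0,0,0],[0,0,0],[0,0,0],[0,0,0],[0,0,0],[0,0,0],[0,0,0],[0,0,0],[0,0,0]], "grip": [10,10,10,10,10,10,10,10,10,10]}}

```text
time_s: 20.48
tcp_pos: [0.5178, 0.0212, 0.0761]
ee_rot: [[0.997, -0.075, 0.0], [-0.075, -0.997, 0.0], [0.0, -0.0, -1.0]]
wrist_force: [-0.4, -0.1, -3.4]
gripper_width: 0.255
gripper_force: 30.0
```

Request:
{"fn": "step_arm", "kwargs": {"linear": [[0,20,0],[0,20,0],[0,20,0],[0,0,0]], "delta_rot": [[0,0,0],[0,0,0],[0,0,0],[0,0,0]], "grip": [10,10,10,10]}}

```text
time_s: 20.98
tcp_pos: [0.5129, -0.039, 0.0759]
ee_rot: [[0.997, -0.077, -0.001], [-0.077, -0.997, -0.0], [-0.001, 0.0, -1.0]]
wrist_force: [0.5, -0.9, -3.2]
gripper_width: 0.25
gripper_force: 30.0
```

Request:
{"fn": "step_arm", "kwargs": {"linear": [[0,0,-35],[0,0,-50],[10,-58,0],[15,-60,0],[15,-60,0],[10,-60,0],[0,0,0]], "delta_rot": [[0,0,0],[0,0,0],[0,0,0],[0,0,0],[0,0,0],[0,0,0],[0,0,0]], "grip": [10,10,10,10,10,10,10]}}

```text
time_s: 21.85
tcp_pos: [0.5817, 0.2006, 0.1602]
ee_rot: [[0.998, -0.069, 0.001], [-0.069, -0.998, 0.001], [0.001, -0.001, -1.0]]
wrist_force: [-0.0, -1.2, -2.8]
gripper_width: 0.251
gripper_force: 30.0
```

```bash
python3 - <<'E'
from h import *
s=sense();print(s["time_s"],s["tcp_pos"]);c=capture("scene")
a=cv2.resize(c["img"][60:320,60:400,::-1],(784,600),interpolation=2);cv2.imwrite("pics/c3.png",cv2.convertScaleAbs(a,alpha=1.4))
E
```

```text
21.85 [0.58173622 0.20064993 0.16020448]
```

View pics/c3.png

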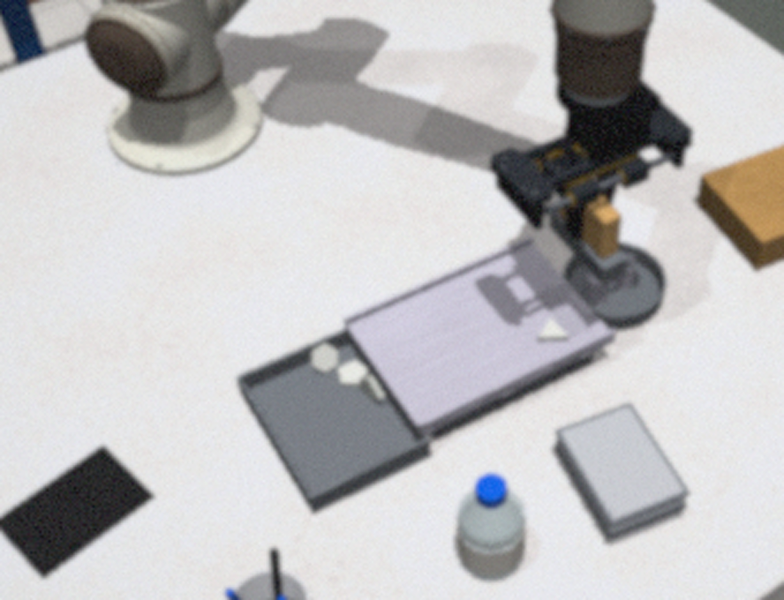

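Request:
{"fn": "step_arm", "kwargs": {"linear": [[0,0,40],[0,0,32],[0,0,12],[0,0,0],[0,10,0],[0,20,0],[0,20,0],[0,20,0],[0,20,0],[0,20,0]], "delta_rot": [[0,0,0],[0,0,0],[0,0,0],[0,0,0],[0,0,0],[0,0,0],[0,0,0],[0,0,0],[0,0,0],[0,0,0]], "grip": [10,10,10,10,10,10,10,10,10,10]}}

```text
time_s: 23.15
tcp_pos: [0.5727, 0.085, 0.0771]
ee_rot: [[0.997, -0.075, 0.0], [-0.075, -0.997, 0.0], [0.0, -0.0, -1.0]]
wrist_force: [-0.1, -0.2, -2.3]
gripper_width: 0.251
gripper_force: 30.0
```

Request:
{"fn": "step_arm", "kwargs": {"linear": [[0,20,0],[0,20,0],[0,20,0],[0,20,0],[0,20,0],[0,20,0],[0,8,0],[0,0,0]], "delta_rot": [[0,0,0],[0,0,0],[0,0,0],[0,0,0],[0,0,0],[0,0,0],[0,0,0],[0,0,0]], "grip": [10,10,10,10,10,10,10,10]}}

```text
time_s: 24.15
tcp_pos: [0.5632, -0.0417, 0.077]
ee_rot: [[0.997, -0.076, 0.0], [-0.076, -0.997, 0.0], [0.0, -0.0, -1.0]]
wrist_force: [0.4, 1.0, -2.1]
gripper_width: 0.25
gripper_force: 30.0
```

Request:
{"fn": "step_arm", "kwargs": {"linear": [[0,0,-35],[0,0,-50],[-30,-58,0],[-30,-40,0],[0,0,0]], "delta_rot": [[0,0,0],[0,0,0],[0,0,0],[0,0,0],[0,0,0]], "grip": [10,10,10,10,10]}}

```text
time_s: 24.78
tcp_pos: [0.5102, 0.0613, 0.1624]
ee_rot: [[0.998, -0.069, 0.0], [-0.069, -0.998, 0.001], [-0.0, -0.001, -1.0]]
wrist_force: [0.7, 0.7, -2.5]
gripper_width: 0.251
gripper_force: 30.0
```

```bash
python3 - <<'E'
from h import *
s=sense();print(s["time_s"],s["tcp_pos"]);c=capture("scene")
for r in landmark_of("scene","chip1")[:5]: print(round(r["score"],2),np.round(r["point"]),np.round(onz(c,r["point"],.006),3))
a=cv2.resize(c["img"][180:300,140:340,::-1],(800,480),interpolation=2);cv2.imwrite("pics/c4.png",cv2.convertScaleAbs(a,alpha=1.4))
E
```

```text
24.775 [0.51024193 0.06131759 0.16244111]
0.57 [220. 227.] [ 0.521 -0.037  0.006]
0.46 [231. 241.] [ 0.574 -0.039  0.006]
0.41 [214. 224.] [ 0.504 -0.045  0.006]
0.4 [204. 214.] [ 0.461 -0.047  0.006]
```

View pics/c4.png

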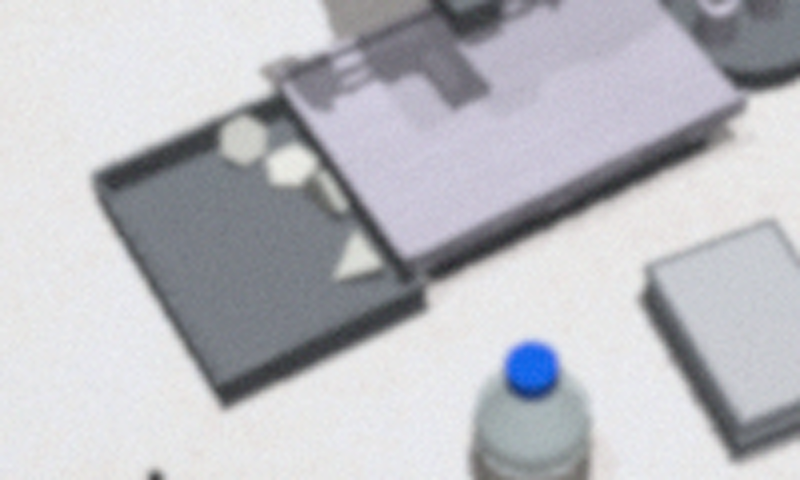

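Request:
{"fn": "step_arm", "kwargs": {"linear": [[0,58.5,0],[-1,59,0],[-1,59,0],[-1,59,0],[-1,59,0],[-1,59,0],[-1,59,0],[0,0,0],[0,0,0],[0,0,0]], "delta_rot": [[0,0,0],[0,0,0],[0,0,0],[0,0,0],[0,0,0],[0,0,0],[0,0,0],[0,0,0.17],[0,0,0.17],[0,0,0.17]], "grip": [10,10,10,10,10,10,10,10,10,10]}}

```text
time_s: 26.12
tcp_pos: [0.4746, -0.3539, 0.1614]
ee_rot: [[0.829, -0.559, -0.001], [-0.559, -0.829, 0.0], [-0.001, 0.0, -1.0]]
wrist_force: [0.6, -0.2, -2.8]
gripper_width: 0.252
gripper_force: 30.0
```

Request:
{"fn": "step_arm", "kwargs": {"linear": [[0,0,0],[0,0,0],[0,0,0],[0,0,0],[0,0,0],[0,0,0],[0,0,0],[0,0,0]], "delta_rot": [[0,0,0.17],[0,0,0.17],[0,0,0.17],[0,0,0.17],[0,0,0.17],[0,0,0.164],[0,0,0],[0,0,0]], "grip": [10,10,10,10,10,10,10,10]}}

```text
time_s: 27.12
tcp_pos: [0.4749, -0.3529, 0.1618]
ee_rot: [[-0.027, -1.0, -0.0], [-1.0, 0.027, 0.0], [-0.0, 0.0, -1.0]]
wrist_force: [0.4, 0.9, -1.6]
gripper_width: 0.251
gripper_force: 30.0
```

Down 127.5 to about 0.0343, release, and retreat.

Request:
{"fn": "step_arm", "kwargs": {"linear": [[0,0,45],[0,0,45],[0,0,27],[0,0,8],[0,0,2],[0,0,0],[0,0,0]], "delta_rot": [[0,0,0],[0,0,0],[0,0,0],[0,0,0],[0,0,0],[0,0,0],[0,0,0]], "grip": [10,10,10,10,10,10,10]}}

```text
time_s: 28.0
tcp_pos: [0.4758, -0.3527, 0.0364]
ee_rot: [[-0.028, -1.0, 0.002], [-1.0, 0.028, -0.001], [0.001, -0.002, -1.0]]
wrist_force: [0.2, -0.8, -2.6]
gripper_width: 0.248
gripper_force: 30.0
```

Request:
{"fn": "step_arm", "kwargs": {"linear": [[0,0,0],[0,0,0],[0,0,0],[0,0,0],[0,0,-30],[0,0,-50],[0,0,-60],[-50,0,-30],[-50,0,0],[0,0,0]], "delta_rot": [[0,0,0],[0,0,0],[0,0,0],[0,0,0],[0,0,0],[0,0,0],[0,0,0],[0,0,0],[0,0,0],[0,0,0]], "grip": [50,50,50,50,50,50,50,50,50,50]}}

```text
time_s: 29.25
tcp_pos: [0.4778, -0.25, 0.206]
ee_rot: [[-0.024, -1.0, 0.002], [-1.0, 0.024, 0.0], [-0.0, -0.002, -1.0]]
wrist_force: [0.4, -0.7, -0.5]
gripper_width: 0.575
gripper_force: 0.0
```

```bash
python3 - <<'E'
from h import *
s=sense();print(s["time_s"],s["tcp_pos"],s["gripper_width"]);c=capture("scene");w,_=wrist()
a=cv2.resize(c["img"][140:320,20:360,::-1],(560,300),interpolation=2);b=cv2.resize(w["img"][:,:,::-1],(400,300))
t=cv2.resize(capture("top")["img"][190:290,200:360,::-1],(400,250),interpolation=2)
o=np.zeros((600,800,3),np.uint8);o[:300,:560]=a;o[300:,:400]=b;o[300:550,400:]=t
cv2.imwrite("pics/c5.png",cv2.convertScaleAbs(o,alpha=1.4))
E
```

```text
29.25 [ 0.4778327  -0.25000608  0.20601961] 0.5751814495318047
```

View pics/c5.png

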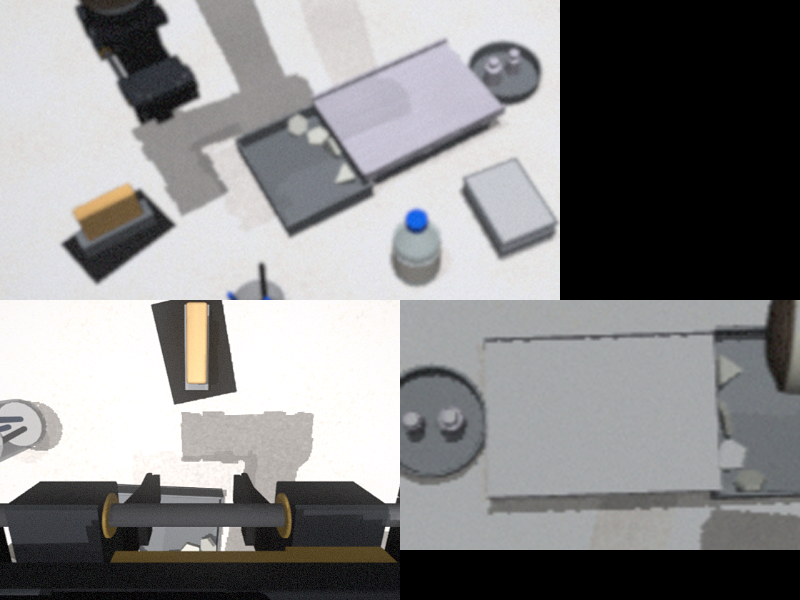

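The last picture shows both weights upright in the dish, the plate empty, four chips in the tray and the scraper standing on its mat.

```bash
python3 -c "
from station import finish_job
print(finish_job())"
```

```text
the job is handed in; nothing more can be done
None
```

I handed the job in at about 29 s of the 72 s allowed: both weights stand in the dish, all four chips are in the tray (one leaning on its near wall), and the scraper is upright and released on its mat; no verdict came back.

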